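# Serve a mandarin from the lever dispenser

## Task

Push the bamboo bowl across the high-chair tray, without lifting it, until it stands under the mouth of the fruit dispenser; then press the dispenser's lever down so that its lid lifts and the mandarin rolls into the bowl. Ease the lever slowly back up with your finger until the lid is shut, so that it does not slam, and then let go. Work the lid only by the lever, do not touch the mandarin, and leave everything else on the tray where it stands.

Things in the scene. Friction and masses are not known exactly. Their poses are not given: they have to be found in the camera images.
- bowl: Loose open bamboo bowl, 130 mm across the rim, 50 mm high, narrower at the foot, 0.18 kg give or take, round (its yaw means nothing). Origin: centre of its underside. It slides on the tray, whose floor lies 8 mm above the table.
- drop_spot (a point): Point on the tray floor (8 mm above the table) where the bowl's centre should stand to catch the mandarin (within 30 mm): 45 mm out from the dispenser's mouth. Its y axis points out of the mouth (away from the lever), x across the mouth, z up. The bowl passes freely under the overhanging mouth and lid.
- paddle (a point): Centre of the top of the lever's grey paddle (46 mm along x, 40 mm, 6 mm thick), behind the dispenser, opposite the mouth; moves with the lever. At rest 181 mm above the table, sloping up 14 deg away from the trough; fully pressed 127 mm, sloping down 14 deg: nearly straight down, shifting under 4 mm sideways. Takes 2.5 N at first, 6 to 7 N at the bottom; let go, a spring throws it up and slams the lid.
- lever (a joint): Lever angle, rad: 0 at rest (up), 0.5 fully pressed (down, at its stop). Hinged across the trough; linked to the lid.
- lid (a joint): Lid angle, rad: 0 shut (hanging over the mouth), 1.3 fully lifted. Always 2.6 times the lever angle. Lift it fully to let the mandarin pass freely.
- lid_edge (a point): Middle of the lower edge of the steel lid, a plate 64 mm wide and 72 mm tall hinged along its top edge (160 mm above the table) at the mouth; when it opens, the lower edge swings outward over the bowl and up.
- mandarin_center (a point): Centre of the mandarin, a ball 46 mm across, 0.06 kg give or take. At the start it lies in the open-topped sloping trough, against the inside of the lid, and rolls out within about a second once the lid is lifted.
- dispenser: Fruit dispenser, fixed: pale trough 64 mm wide, 154 mm long, top 163 mm above the table, on a pedestal. Origin: on the tray floor under the middle of the mouth; y axis out of the mouth, so the trough spans y = 0 to -154 mm and the paddle's centre is near y = -224 mm. Nothing stands above the paddle. Trough floor at the mouth: 83 mm above the table. Pedestal and foot begin 25 mm behind the mouth.
- stacking_cup: Bystander: red silicone cup, 68 mm across, 55 mm high, on the tray's far side. Origin: centre of its underside.
- puree_jar: Bystander: closed jar, 56 mm across, 75 mm high, on the tray's far side. Origin: centre of its underside.
- sippy_cup: Bystander: lidded drinking cup, 72 mm across, 108 mm high, on the tray's far side. Origin: centre of its underside.
- spoon: Bystander: steel spoon, 150 mm long, lying on the tray's near side. Origin: under its middle.
- moon_light: Bystander: night light, a crescent moon on a round foot 68 mm across, 108 mm high, on the tray's near side. Origin: centre of its underside.
- snack_tin: Bystander: tin, 60 mm across, 90 mm high, on the tray's far side beyond the dispenser. Origin: centre of its underside.
- teether: Bystander: wooden ring, 60 mm across, 12 mm high, lying on the tray's near side. Origin: centre of its underside.
Not all that is in view belongs to the job. Of the things that look like the bowl, the smaller one is meant.

How it is judged:
By the outcome, as a careful person would: the job done as asked, in the order asked, and still so for the second after the job is handed in, with the robot touching nothing.
It also fails if it takes over 64 s, if anything falls off the work surface, if the arm or the gripper's body presses on something with over 40 N, if the wrist force passes 120 N, or if a joint passes its speed limit or range.

## Robot

A 6-joint arm with a two-finger parallel gripper is mounted at the origin on the work surface. World frame = base frame: x ahead of the robot, y to its left, z up, the work surface at z = 0. Lengths are in m, angles in degrees, forces in N, time in s.
With the tool pointing down it reaches from about 0.25 to 0.725 m from the base axis. Payload 9.7 kg.
Tool frame: the origin (TCP) lies midway between the tips of the shut fingers; the grasp point (between the pads) lies 19 mm behind it (robot.hold_point_z is the z of the grasp point in the tool frame, in m); z points along the fingers, x is the direction in which the jaws open and shut, and the axes are right-handed (so a half turn about z gives the same grasp; the last joint's range is limited). The gripper opens to 85 mm and grips with 20 to 120 N. Pads are 22 mm wide; open, the fingers measure 114 mm over their backs; the gripper's body (76 mm by 85 mm) begins 54 mm behind the grasp point. The pads swing forward as they close: fully open they stand 13 mm farther back than shut.
Start: joints at [70.588, 4.979, 10.078, 95.1, 0, 90], TCP at [0.183, 0.519, 0.231] pointing down, gripper open.
Joint ranges: [-179.16, 179.16], [-48.56, 103.87], [-65.8, 70.77], [-126.05, 130.52], [-82.76, 87.17], [-180, 180]. Speed limits (degrees/s): [127.2, 127.2, 147.25, 180, 180, 180].

## Interface

Orientations are given as a 3x3 rotation matrix whose columns are the frame's x, y, z axes.
In Python, from workcell import robot gives the robot as it stands.
- The arm moves only by the shell command python3 -m handwheel 'ROWS'. ROWS is JSON, a list of rows, each an object with "slide": the shift along the tool's x, y, z in mm, a list of three; "yaw": the turn about the tool's z in degrees; "grip": the closure, from -1 (fully open) to 1 (shut). A call has 1 to 12 rows; each row shifts and turns the commanded pose from where the row before left it, along the tool's axes as they then stand; what a row does not reach is not made up. A row lasts 1/12 s, in which the tool goes at most 41.7 mm and 7.16 degrees, less where a joint would pass 70% of its speed; a pose out of reach is approached as far as the arm can. A call is refused whole if a number of a shift passes 41.7 or a number of a turn 7.16, either way. A call with a gripper value outside its range is refused whole. The fingers move at their own pace and stop on an object; the grip force is fixed at half the most. Time passes only in rows, so rows that do not move let the fingers close. It gives the time, the measured TCP pose, the force and the opening at its end, in the units of the state.
- robot.get_obs(): the state, without advancing time (a new reading comes with each control period).
- robot.snapshot(name): name is "side" or "top"; returns a dict with "color" (420x560x3 uint8, blue, green, red), "fx", "fy", "cx", "cy" (pixels), "k1" (the pictures are not rectified: a ray, as slopes to the right and down, at radius r is drawn at 1 + k1 r^2 times it, then the intrinsics apply), "rvec" (rotation vector, rad) and "tvec" (3), from world to camera coordinates, as OpenCV has them. Camera axes: x right, y down, z forward; pixel columns grow to the right and rows downward; lengths in m; the calibration is good to about 2 mm. A picture is of the moment at which its call begins. There is no depth.
- robot.close_job(): hands the job in, once; it reports no verdict.
The state is a dict: "time": time; "joint_positions": joint angles; "qd": joint speeds; "effort": joint torques, N m; "eef_pos": TCP position; "eef_rot": TCP orientation; "contact_force": force on the tool from outside, world axes, zero at the start; "torque": the same for the moment, N m; "width": opening from 0.0 (shut) to 1.0 (fully open).
Only numpy, scipy, OpenCV 4.12 (cv2) and the standard library are available. Lean on these libraries where they do the work, as an engineer would, in place of code of your own. Each camera call takes 0.05 s, during which the arm holds its last target.

## Working session

There is one attempt and no reset: what is moved stays moved. The work goes in short steps, Python scripts to look and compute and a shell command to move; the robot and the scene stay as the last step left them, time stands still between calls to the robot, and variables do not carry over. Pictures are saved under pics/ and viewed, and the job is handed in when it is done.

```bash
mkdir -p pics; ls
python3 - <<'E'
from workcell import robot
import cv2
o=robot.get_obs()
for k,v in o.items(): print(k,v)
for n in("side","top"):
    s=robot.snapshot(n); cv2.imwrite(f"pics/{n}0.png",s["color"]); print({k:v for k,v in s.items() if k!="color"})
E
```

```text
pics
time 0.0
joint_positions [7.05900016e+01 5.01152423e+00 1.00343680e+01 9.51000623e+01
 3.86964477e-04 9.00005050e+01]
qd [-0.06984624  0.02421312 -0.06124205  0.05550097  0.0415874  -0.03164001]
effort [ 3.31284355e-03 -5.20388532e+01  4.64803791e+01  1.64631981e-02
  7.87276804e-05 -2.84655670e-05]
eef_pos [0.18269984 0.51852128 0.23057823]
eef_rot [[ 3.32333734e-01  9.43161748e-01 -4.54250903e-04]
 [ 9.43160895e-01 -3.32334044e-01 -1.26887440e-03]
 [-1.34771684e-03 -6.74192056e-06 -9.99999092e-01]]
contact_force [0.96031885 0.41716374 0.10177728]
torque [ 0.00357271 -0.00793493 -0.0302271 ]
width 0.9988335069575008
{'fx': 511.05759972105864, 'fy': 511.05759972105864, 'cx': 289.12259808301303, 'cy': 202.36301145776832, 'k1': -0.13546295150435894, 'rvec': array([ 2.2580782 , -1.00214773,  0.35909173]), 'tvec': array([-0.30372567,  0.33957906,  0.99011645])}
{'fx': 430.4063282776459, 'fy': 430.4063282776459, 'cx': 282.44678593798795, 'cy': 210.10416398908146, 'k1': 0.0031323043489130077, 'rvec': array([ 2.13121924, -2.11513232,  0.22265228]), 'tvec': array([-0.00675438,  0.48680111,  0.99337093])}
```

View pics/side0.png

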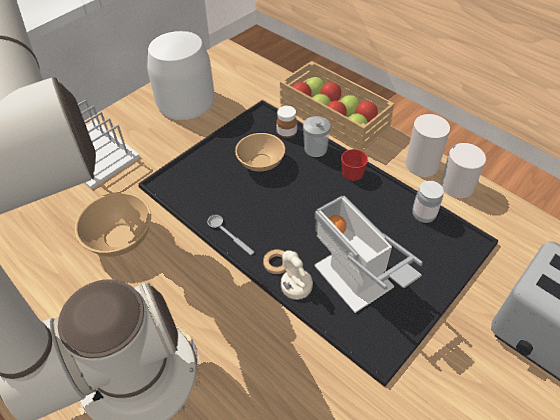

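View pics/top0.png

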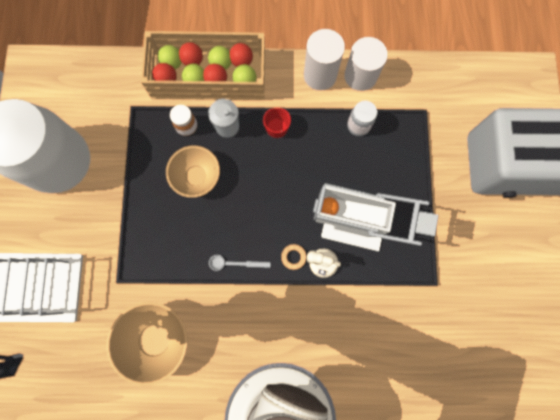

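```bash
cat > h.py <<'E'
import numpy as np, cv2
from workcell import robot
def cam(s):
    K=np.array([[s["fx"],0,s["cx"]],[0,s["fy"],s["cy"]],[0,0,1]]);D=np.array([s["k1"],0,0,0,0.]);R=cv2.Rodrigues(np.array(s["rvec"]))[0]
    return K,D,R,np.array(s["tvec"])
def ray(s,uv):
    K,D,R,t=cam(s); p=cv2.undistortPoints(np.array([[uv]],float),K,D)[0,0]
    return -R.T@t, R.T@np.array([p[0],p[1],1])
def onz(s,uv,z):
    c,d=ray(s,uv); return c+d*(z-c[2])/d[2]
def proj(s,P):
    K,D,R,t=cam(s); return cv2.projectPoints(np.array(P,float).reshape(-1,3),np.array(s["rvec"]),t,K,D)[0][:,0]
def tri(sa,ua,sb,ub):
    A=[];b=[]
    for s,u in((sa,ua),(sb,ub)):
        c,d=ray(s,u);d/=np.linalg.norm(d);M=np.eye(3)-np.outer(d,d);A.append(M);b.append(M@c)
    x=np.linalg.lstsq(np.vstack(A),np.hstack(b),rcond=None)[0]
    return x,np.linalg.norm(np.vstack(A)@x-np.hstack(b))
def crop(s,x0,y0,w,h,k,name):
    cv2.imwrite("pics/"+name,cv2.resize(s["color"][y0:y0+h,x0:x0+w],None,fx=k,fy=k,interpolation=cv2.INTER_CUBIC))
E
python3 - <<'E'
from h import *
S=robot.snapshot("side");T=robot.snapshot("top")
crop(T,300,170,150,90,5,"tc.png"); crop(S,300,180,140,140,4,"sc.png"); crop(T,120,90,160,110,5,"tb.png")
for uv in [(131,108),(427,109),(437,284),(119,283)]: print(onz(T,uv,.008).round(3))
print(onz(T,(193,172),.058))
print(proj(T,[.183,.519,.231]),proj(S,[.183,.519,.231]))
E
```

```text
[0.765 0.396 0.008]
[ 0.771 -0.385  0.008]
[ 0.314 -0.382  0.008]
[0.311 0.391 0.008]
[0.57746031 0.21523785 0.058     ]
[[2.42734957e-01 3.49487967e+02]] [[ 42.5271858  124.84149904]]
```

View pics/tc.png

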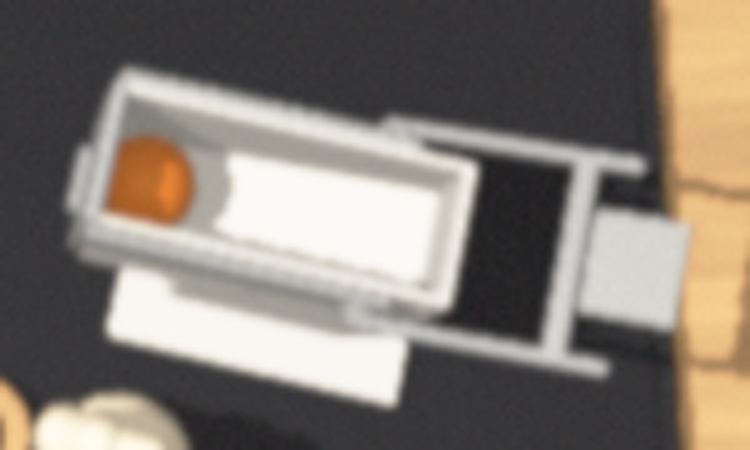

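View pics/sc.png

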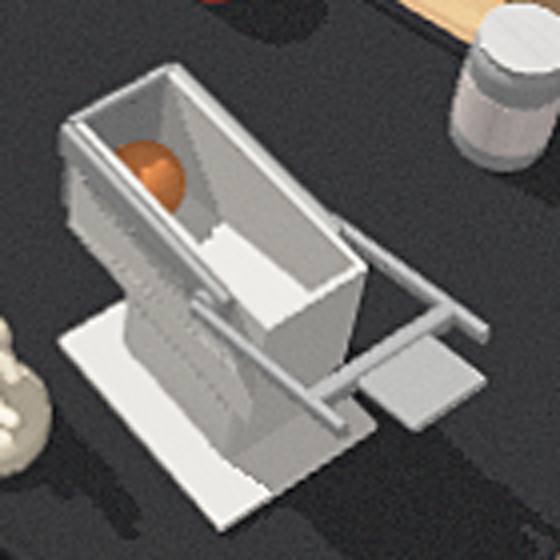

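View pics/tb.png

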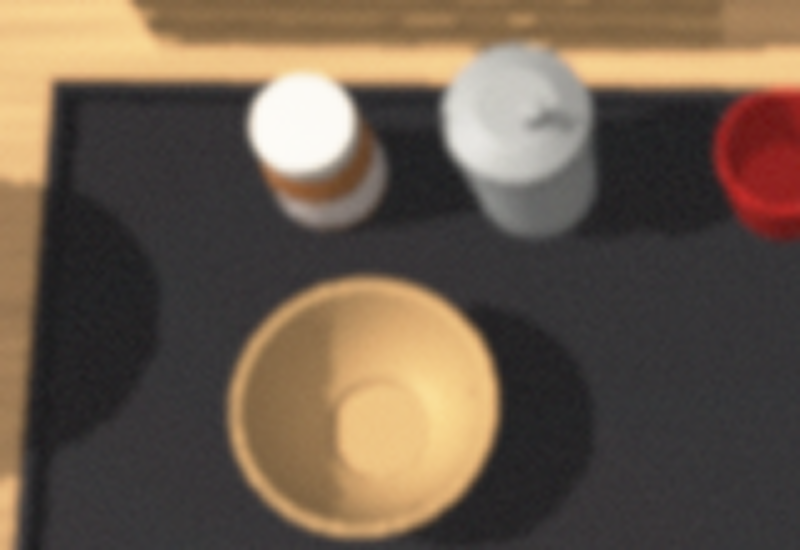

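Run:
```python
from h import *
from scipy.optimize import least_squares
S=robot.snapshot("side");T=robot.snapshot("top")
t=lambda a:(300+a[0]/5,170+a[1]/5); s=lambda a:(300+a[0]/4,180+a[1]/4)
P=[]
for a,b in [((598,205),(425,337)),((690,222),(487,378)),((672,330),(418,430)),((580,315),(358,380))]:
    x,e=tri(T,t(a),S,s(b)); P.append(x); print("pad",x.round(4),round(e,4))
P=np.array(P);print("paddle c",P.mean(0), [np.linalg.norm(P[i]-P[(i+1)%4]).round(4) for i in range(4)])
Q=[]
for a,b in [((125,72),(175,66)),((475,162),(365,268)),((448,310),(270,325)),((85,228),(68,128))]:
    x,e=tri(T,t(a),S,s(b)); Q.append(x); print("tr",x.round(4),round(e,4), onz(T,t(a),.163).round(4), onz(S,s(b),.163).round(4))
# fit bowl rim: ellipse edges in top crop
B=np.array([(230,408),(498,408),(365,277),(362,537),(270,318),(460,318)])/5+[120,90]
X=np.array([onz(T,b,.058) for b in B])[:,:2]
r=least_squares(lambda q:np.hypot(*(X-q[:2]).T)-q[2],[.57,.21,.06]);print("bowl",r.x,r.fun.round(4))
# bowl check from side centre
print(proj(S,[r.x[0],r.x[1],.058]))
ang=np.arange(0,6.28,.785);print(proj(S,[[r.x[0]+.065*np.cos(a),r.x[1]+.065*np.sin(a),.058] for a in ang]).round(1))
for n,u,z in [("jar",(180,115),.083),("sippy",(223,109),.116),("cup",(277,120),.063),("tin",(364,111),.098),("teeth",(293,257),.02),("moonfoot",(323,264),.02),("spoon",(245,264),.012)]: print(n,onz(T,u,z).round(3))
```

```text
pad [ 0.4609 -0.2925  0.1729] 0.003
pad [ 0.453  -0.3285  0.1832] 0.001
pad [ 0.4083 -0.3193  0.1823] 0.001
pad [ 0.4149 -0.2825  0.1778] 0.0008
paddle c [ 0.43427535 -0.30570495  0.17905174] [np.float64(0.0382), np.float64(0.0456), np.float64(0.0376), np.float64(0.0473)]
tr [ 0.5218 -0.0939  0.1608] 0.0009 [ 0.5218 -0.094   0.163 ] [ 0.5196 -0.0946  0.163 ]
tr [ 0.4822 -0.2445  0.161 ] 0.0022 [ 0.483 -0.245  0.163] [ 0.4794 -0.2444  0.163 ]
tr [ 0.4186 -0.2303  0.1667] 0.0015 [ 0.4183 -0.2306  0.163 ] [ 0.4219 -0.2296  0.163 ]
tr [ 0.4539 -0.0767  0.1566] 0.0003 [ 0.4525 -0.0759  0.163 ] [ 0.45  -0.08   0.163]
bowl [0.57942031 0.21612895 0.06512109] [-0.0005  0.0003  0.0009  0.0003  0.0001 -0.0011]
[[260.39274741 149.51483126]]
[[277.6 136.8]
 [260.2 132.7]
 [242.8 138.2]
 [235.2 150.5]
 [242.3 162.8]
 [260.6 167.5]
 [278.7 161.4]
 [285.6 148.6]]
jar [0.714 0.248 0.083]
sippy [0.716 0.14  0.116]
cup [0.712 0.012 0.063]
tin [ 0.723 -0.198  0.098]
teeth [ 0.376 -0.03   0.02 ]
moonfoot [ 0.36  -0.103  0.02 ]
spoon [0.359 0.087 0.012]
```

```bash
python3 -m handwheel '[{"slide":[-6.2,39.3,0],"yaw":0,"grip":-1},{"slide":[-6.2,39.3,0],"yaw":0,"grip":-1},{"slide":[-6.2,39.3,0],"yaw":0,"grip":-1},{"slide":[-6.2,39.3,0],"yaw":0,"grip":-1},{"slide":[-6.2,39.3,0],"yaw":0,"grip":-1},{"slide":[-6.2,39.3,0],"yaw":0,"grip":-1},{"slide":[-6.2,39.3,0],"yaw":0,"grip":-1},{"slide":[-6.2,39.3,0],"yaw":0,"grip":-1},{"slide":[-6.2,39.3,0],"yaw":0,"grip":-1},{"slide":[-6.2,39.3,0],"yaw":0,"grip":-1},{"slide":[-6.2,39.3,0],"yaw":0,"grip":-1},{"slide":[-6.2,39.3,0],"yaw":0,"grip":-1}]'
python3 -m handwheel '[{"slide":[0,0,0],"yaw":7,"grip":-1},{"slide":[0,0,0],"yaw":7,"grip":-1},{"slide":[0,0,0],"yaw":7,"grip":-1},{"slide":[0,0,0],"yaw":7,"grip":-1},{"slide":[0,0,0],"yaw":7,"grip":-1},{"slide":[0,0,0],"yaw":7,"grip":-1},{"slide":[0,0,0],"yaw":7,"grip":-1},{"slide":[0,0,0],"yaw":7,"grip":-1},{"slide":[0,0,0],"yaw":7,"grip":-1},{"slide":[0,0,0],"yaw":7,"grip":-1},{"slide":[0,0,0],"yaw":7,"grip":-1},{"slide":[0,0,0],"yaw":7,"grip":-1}]'
cat >> h.py <<'E'
def st():
    o=robot.get_obs();print(round(o["time"],2),"q",np.round(o["joint_positions"],1),"p",np.round(o["eef_pos"],4),"F",np.round(o["contact_force"],2));print(np.round(o["eef_rot"],3));return o
def go(tx,ty,tz=None):
    o=robot.get_obs();p=np.array(o["eef_pos"]);d=np.array([tx,ty,p[2] if tz is None else tz])-p
    print("slide mm",(np.array(o["eef_rot"]).T@d*1000).round(1))
E
python3 - <<'E'
from h import *
st(); go(.603,.292,.017)
E
```

```text
time: 1.3
eef_pos: [0.6044, 0.2905, 0.2312]
eef_rot: [[0.332, 0.943, 0.0], [0.943, -0.332, 0.0], [0.0, 0.0, -1.0]]
contact_force: [0.3, 0.7, 0.0]
width: 1.002
time: 2.3
eef_pos: [0.6028, 0.2918, 0.2311]
eef_rot: [[0.971, -0.238, -0.0], [-0.238, -0.971, -0.0], [-0.0, 0.0, -1.0]]
contact_force: [-0.1, -0.6, -0.2]
width: 0.998
2.3 q [ 25.8  22.7  31.3  98.6   0.  129.6] p [0.6028 0.2918 0.2311] F [-0.09 -0.61 -0.16]
[[ 0.971 -0.238 -0.   ]
 [-0.238 -0.971 -0.   ]
 [-0.     0.    -1.   ]]
slide mm [ 2.000e-01 -3.000e-01  2.141e+02]
```

```bash
python3 -m handwheel '[{"slide":[0,0,25],"yaw":3.7,"grip":-1},{"slide":[0,0,25],"yaw":0,"grip":-1},{"slide":[0,0,25],"yaw":0,"grip":-1},{"slide":[0,0,25],"yaw":0,"grip":-1},{"slide":[0,0,25],"yaw":0,"grip":-1},{"slide":[0,0,25],"yaw":0,"grip":-1},{"slide":[0,0,22],"yaw":0,"grip":-1},{"slide":[0,0,20],"yaw":0,"grip":-1},{"slide":[0,0,15],"yaw":0,"grip":-1},{"slide":[0,0,7],"yaw":0,"grip":-1},{"slide":[0,0,0],"yaw":0,"grip":-1}]'
python3 - <<'E'
from h import *
st(); go(.5794+.299*.0602,.2161+.954*.0602); go(.498+.299*.0602,-.044+.954*.0602)
S=robot.snapshot("side");T=robot.snapshot("top")
crop(T,120,90,160,110,4,"tb1.png"); crop(S,200,90,160,120,4,"sb1.png")
E
```

```text
time: 3.22
eef_pos: [0.6018, 0.2913, 0.0152]
eef_rot: [[0.956, -0.294, -0.003], [-0.294, -0.956, -0.001], [-0.002, 0.002, -1.0]]
contact_force: [-0.1, 0.2, -0.2]
width: 0.998
3.22 q [ 25.8  22.4   7.   74.7  -0.  132.9] p [0.6018 0.2913 0.0152] F [-0.1   0.21 -0.22]
[[ 0.956 -0.294 -0.003]
 [-0.294 -0.956 -0.001]
 [-0.002  0.002 -1.   ]]
slide mm [ 1.  18.3  0. ]
slide mm [ -0.3 290.9   0.6]
```

View pics/tb1.png

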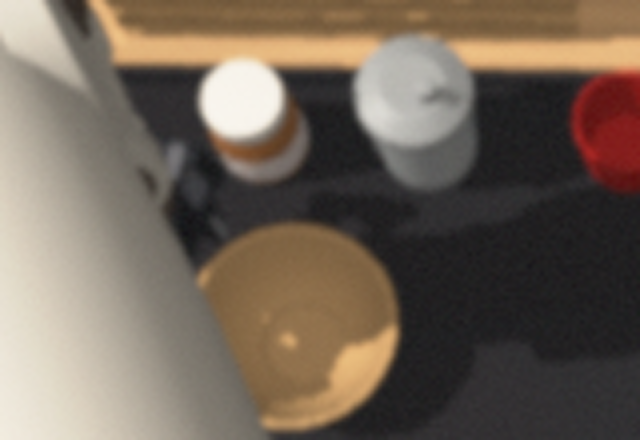

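View pics/sb1.png

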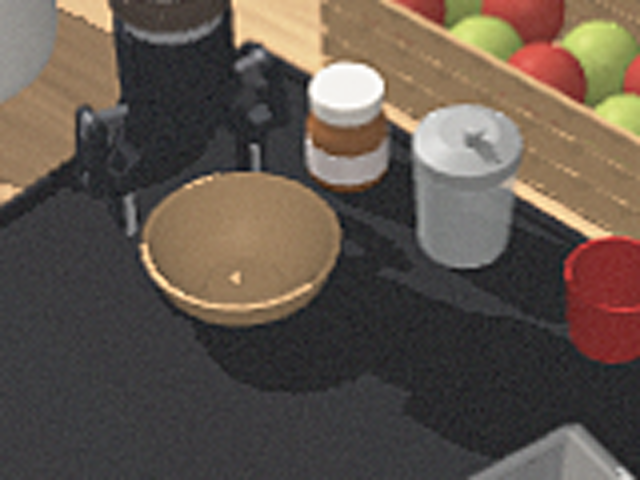

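```bash
python3 -m handwheel '[{"slide":[0,7,0],"yaw":0,"grip":-1},{"slide":[0,5,0],"yaw":0,"grip":-1},{"slide":[0,3,0],"yaw":0,"grip":-1},{"slide":[0,3,0],"yaw":0,"grip":-1},{"slide":[0,3,0],"yaw":0,"grip":-1},{"slide":[0,4,0],"yaw":0,"grip":-1},{"slide":[0,5,0],"yaw":0,"grip":-1},{"slide":[0,6,0],"yaw":0,"grip":-1},{"slide":[0,6,0],"yaw":0,"grip":-1},{"slide":[0,6,0],"yaw":0,"grip":-1},{"slide":[0,6,0],"yaw":0,"grip":-1},{"slide":[0,6,0],"yaw":0,"grip":-1}]'
python3 - <<'E'
from h import *
st();go(.498+.299*.0602,-.044+.954*.0602)
S=robot.snapshot("side");T=robot.snapshot("top")
crop(S,200,90,160,120,4,"sb2.png");crop(T,120,90,160,110,4,"tb2.png")
E
```

```text
time: 4.32
eef_pos: [0.5851, 0.2339, 0.0174]
eef_rot: [[0.956, -0.294, 0.0], [-0.294, -0.956, 0.0], [0.0, -0.0, -1.0]]
contact_force: [0.2, 2.3, 2.2]
width: 1.004
4.32 q [ 21.8  17.    0.2  73.2   0.  128.9] p [0.5851 0.2339 0.0174] F [0.23 2.35 2.23]
[[ 0.956 -0.294  0.   ]
 [-0.294 -0.956  0.   ]
 [ 0.    -0.    -1.   ]]
slide mm [ -1.1 231.   -0. ]
```

View pics/sb2.png

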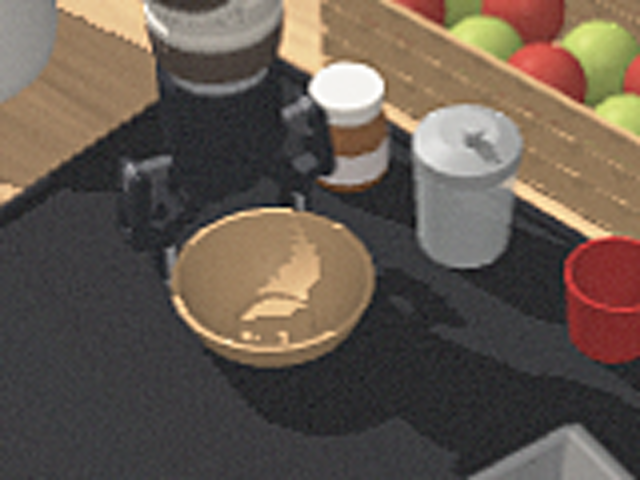

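View pics/tb2.png

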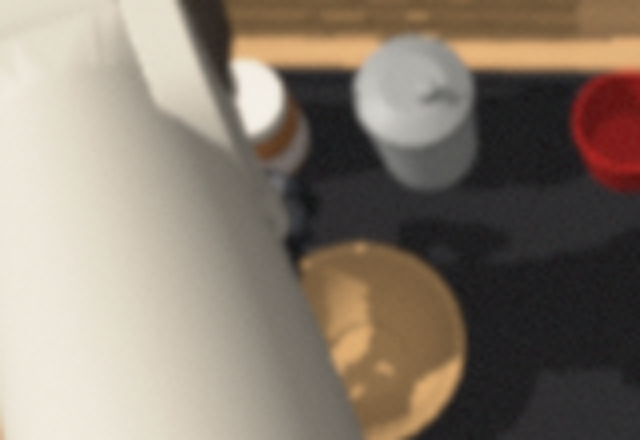

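Run:
```python
from h import *
S=robot.snapshot("side")
c=np.array([.5851,.2339])+.0602*np.array([-.294,-.956]);print(c)
a=np.linspace(0,2*np.pi,60)
im=cv2.resize(S["color"][90:210,200:360],None,fx=5,fy=5,interpolation=cv2.INTER_CUBIC)
for z,col in((.058,(0,255,0)),):
    p=proj(S,np.c_[c[0]+.065*np.cos(a),c[1]+.065*np.sin(a),0*a+z])
    cv2.polylines(im,[((p-[200,90])*5).astype(int)],True,col,1)
cv2.imwrite("pics/ov.png",im)
```

```text
[0.5674012 0.1763488]
```

View pics/ov.png

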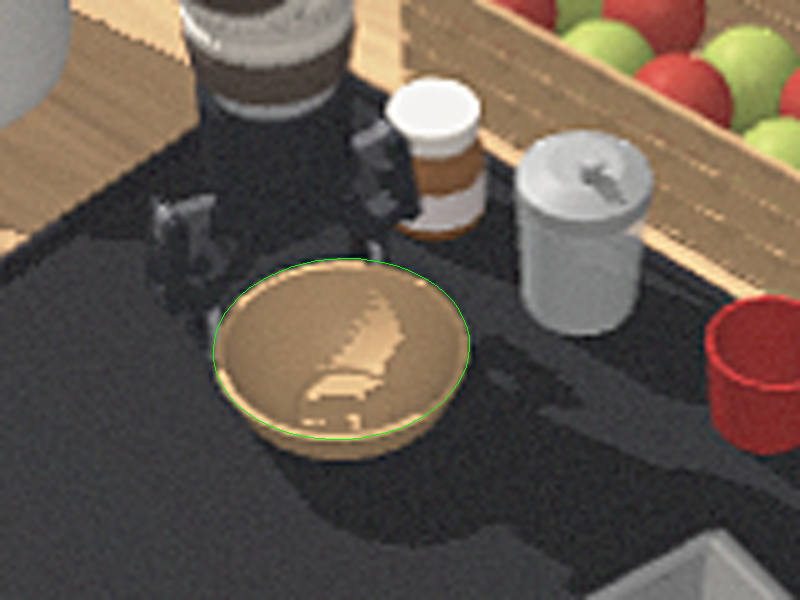

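```bash
python3 -m handwheel '[{"slide":[0,4,0],"yaw":0,"grip":-1},{"slide":[0,6,0],"yaw":0,"grip":-1},{"slide":[0,6,0],"yaw":0,"grip":-1},{"slide":[0,6,0],"yaw":0,"grip":-1},{"slide":[0,6,0],"yaw":0,"grip":-1},{"slide":[0,6,0],"yaw":0,"grip":-1},{"slide":[0,6,0],"yaw":0,"grip":-1},{"slide":[0,6,0],"yaw":0,"grip":-1},{"slide":[0,6,0],"yaw":0,"grip":-1},{"slide":[0,6,0],"yaw":0,"grip":-1},{"slide":[0,6,0],"yaw":0,"grip":-1},{"slide":[0,6,0],"yaw":0,"grip":-1}]'
python3 -m handwheel '[{"slide":[0,6,0],"yaw":0,"grip":-1},{"slide":[0,6,0],"yaw":0,"grip":-1},{"slide":[0,6,0],"yaw":0,"grip":-1},{"slide":[0,6,0],"yaw":0,"grip":-1},{"slide":[0,6,0],"yaw":0,"grip":-1},{"slide":[0,6,0],"yaw":0,"grip":-1},{"slide":[0,6,0],"yaw":0,"grip":-1},{"slide":[0,6,0],"yaw":0,"grip":-1},{"slide":[0,6,0],"yaw":0,"grip":-1},{"slide":[0,6,0],"yaw":0,"grip":-1},{"slide":[0,6,0],"yaw":0,"grip":-1},{"slide":[0,6,0],"yaw":0,"grip":-1}]'
python3 - <<'E'
from h import *
st();go(.498+.299*.0602,-.044+.954*.0602)
S=robot.snapshot("side");T=robot.snapshot("top")
crop(S,230,110,200,150,4,"sb3.png");crop(T,150,100,200,150,4,"tb3.png")
E
```

```text
time: 5.47
eef_pos: [0.5644, 0.167, 0.0173]
eef_rot: [[0.956, -0.294, 0.0], [-0.294, -0.956, -0.0], [0.0, 0.0, -1.0]]
contact_force: [-0.2, 1.9, -0.5]
width: 0.997
time: 6.47
eef_pos: [0.5432, 0.0982, 0.0173]
eef_rot: [[0.956, -0.294, -0.0], [-0.294, -0.956, 0.0], [-0.0, 0.0, -1.0]]
contact_force: [-0.1, 1.8, -0.2]
width: 0.999
6.47 q [ 10.2   6.7 -11.9  71.5   0.  117.4] p [0.5432 0.0982 0.0173] F [-0.14  1.83 -0.25]
[[ 0.956 -0.294 -0.   ]
 [-0.294 -0.956  0.   ]
 [-0.     0.    -1.   ]]
slide mm [-1.1 89.   0. ]
```

View pics/sb3.png

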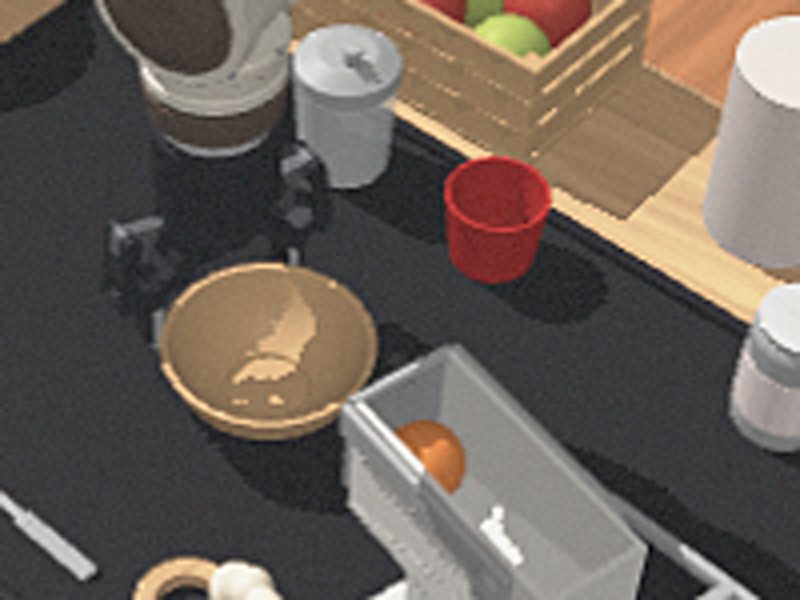

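View pics/tb3.png

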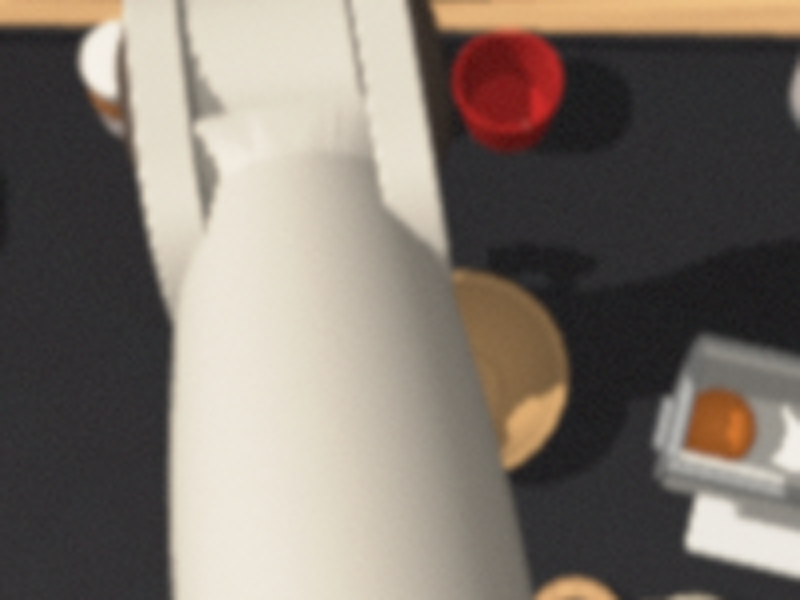

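```bash
python3 -m handwheel '[{"slide":[0,6,0],"yaw":0,"grip":-1},{"slide":[0,6,0],"yaw":0,"grip":-1},{"slide":[0,6,0],"yaw":0,"grip":-1},{"slide":[0,6,0],"yaw":0,"grip":-1},{"slide":[0,6,0],"yaw":0,"grip":-1},{"slide":[0,6,0],"yaw":0,"grip":-1},{"slide":[0,6,0],"yaw":0,"grip":-1},{"slide":[0,6,0],"yaw":0,"grip":-1}]'
python3 -m handwheel '[{"slide":[0,6,0],"yaw":0,"grip":-1},{"slide":[0,6,0],"yaw":0,"grip":-1},{"slide":[0,6,0],"yaw":0,"grip":-1},{"slide":[0,6,0],"yaw":0,"grip":-1},{"slide":[0,5,0],"yaw":0,"grip":-1},{"slide":[0,4,0],"yaw":0,"grip":-1},{"slide":[0,3,0],"yaw":0,"grip":-1},{"slide":[0,1,0],"yaw":0,"grip":-1},{"slide":[0,0,0],"yaw":0,"grip":-1},{"slide":[0,0,0],"yaw":0,"grip":-1},{"slide":[0,-6,0],"yaw":0,"grip":-1},{"slide":[0,-10,0],"yaw":0,"grip":-1}]'
python3 - <<'E'
from h import *
st()
S=robot.snapshot("side");T=robot.snapshot("top")
crop(S,230,110,200,150,4,"sb4.png");crop(T,200,100,200,150,4,"tb4.png")
E
```

```text
time: 7.23
eef_pos: [0.5291, 0.0523, 0.0173]
eef_rot: [[0.956, -0.294, 0.0], [-0.294, -0.956, 0.0], [-0.0, -0.0, -1.0]]
contact_force: [-0.3, 1.9, -0.2]
width: 0.999
time: 8.23
eef_pos: [0.5231, 0.0329, 0.0173]
eef_rot: [[0.955, -0.295, -0.0], [-0.295, -0.955, -0.0], [-0.0, 0.0, -1.0]]
contact_force: [-0.1, -0.9, -0.4]
width: 0.998
8.23 q [  3.6   2.9 -15.9  71.2  -0.  110.8] p [0.5231 0.0329 0.0173] F [-0.12 -0.87 -0.43]
[[ 0.955 -0.295 -0.   ]
 [-0.295 -0.955 -0.   ]
 [-0.     0.    -1.   ]]
```

View pics/sb4.png

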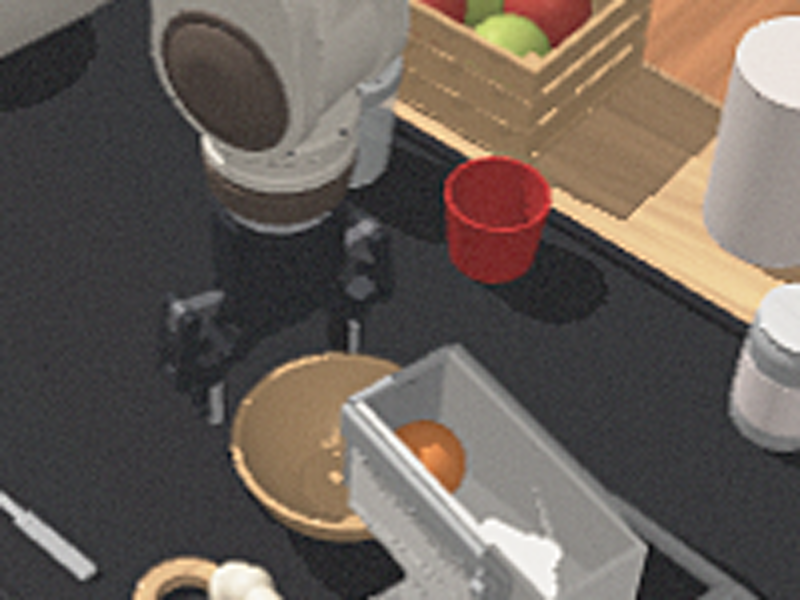

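View pics/tb4.png

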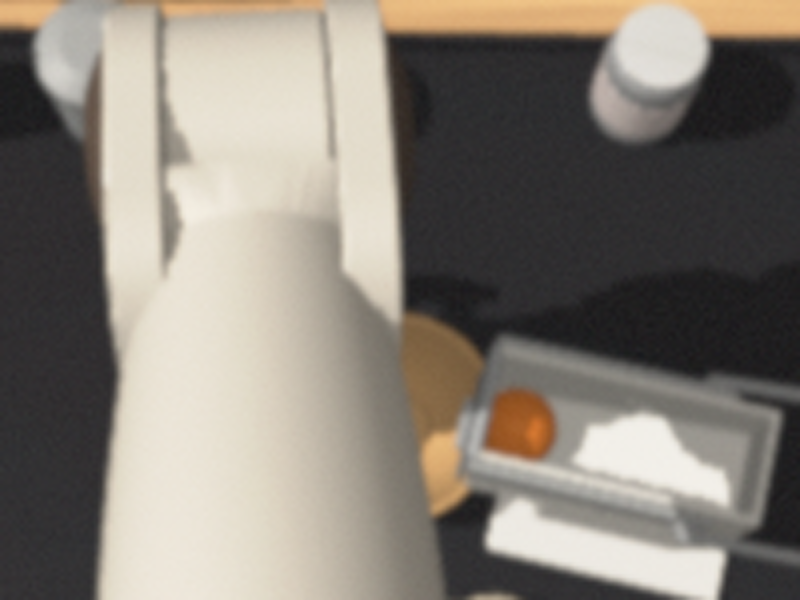

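```bash
python3 -m handwheel '[{"slide":[0,-20,-10],"yaw":0,"grip":1},{"slide":[0,-20,-25],"yaw":0,"grip":1},{"slide":[0,-10,-35],"yaw":0,"grip":1},{"slide":[0,0,-38],"yaw":0,"grip":1},{"slide":[0,0,-38],"yaw":0,"grip":1},{"slide":[0,0,-38],"yaw":0,"grip":1},{"slide":[0,0,-38],"yaw":0,"grip":1},{"slide":[0,0,-38],"yaw":0,"grip":1},{"slide":[0,0,-20],"yaw":0,"grip":1},{"slide":[0,0,0],"yaw":0,"grip":1}]'
python3 - <<'E'
from h import *
st(); go(.4343,-.3057,.23)
E
```

```text
time: 9.17
eef_pos: [0.5388, 0.0811, 0.3025]
eef_rot: [[0.956, -0.294, 0.007], [-0.294, -0.956, 0.001], [0.006, -0.003, -1.0]]
contact_force: [1.5, -0.5, 1.0]
width: 0.002
9.17 q [  8.6   6.2  19.4 102.9  -0.  115.6] p [0.5388 0.0811 0.3025] F [ 1.49 -0.54  1.04]
[[ 0.956 -0.294  0.007]
 [-0.294 -0.956  0.001]
 [ 0.006 -0.003 -1.   ]]
slide mm [ 13.2 400.7  71.4]
```

```bash
python3 -m handwheel '[{"slide":[1,33,0],"yaw":0,"grip":1},{"slide":[1,33,0],"yaw":0,"grip":1},{"slide":[1,33,0],"yaw":0,"grip":1},{"slide":[1,33,0],"yaw":0,"grip":1},{"slide":[1,33,0],"yaw":0,"grip":1},{"slide":[1,33,0],"yaw":0,"grip":1},{"slide":[1,33,0],"yaw":0,"grip":1},{"slide":[1,33,0],"yaw":0,"grip":1},{"slide":[1,33,0],"yaw":0,"grip":1},{"slide":[1,33,0],"yaw":0,"grip":1},{"slide":[1,33,0],"yaw":0,"grip":1},{"slide":[1,33,0],"yaw":0,"grip":1}]'
python3 -m handwheel '[{"slide":[0,4,20],"yaw":-3,"grip":1},{"slide":[0,0,25],"yaw":0,"grip":1},{"slide":[0,0,20],"yaw":0,"grip":1},{"slide":[0,0,10],"yaw":0,"grip":1},{"slide":[0,0,0],"yaw":0,"grip":1}]'
python3 - <<'E'
from h import *
st(); go(.4343,-.3057,.195)
S=robot.snapshot("side");T=robot.snapshot("top")
crop(S,270,120,200,150,4,"s5.png");crop(T,250,130,200,150,4,"t5.png")
c=np.array([.498,-.044]);a=np.linspace(0,6.28,9);print(proj(T,np.c_[c[0]+.065*np.cos(a),c[1]+.065*np.sin(a),0*a+.058]).round(1))
E
```

```text
time: 10.17
eef_pos: [0.4322, -0.3026, 0.2966]
eef_rot: [[0.956, -0.294, -0.001], [-0.294, -0.956, 0.0], [-0.001, -0.0, -1.0]]
contact_force: [0.8, -0.7, -0.2]
width: 0.001
time: 10.58
eef_pos: [0.4309, -0.3045, 0.2195]
eef_rot: [[0.97, -0.244, -0.004], [-0.244, -0.97, 0.002], [-0.004, -0.002, -1.0]]
contact_force: [-0.6, -0.2, -0.2]
width: -0.004
10.58 q [-35.2   1.9   5.5  93.9  -0.   68.9] p [ 0.4309 -0.3045  0.2195] F [-0.65 -0.17 -0.25]
[[ 0.97  -0.244 -0.004]
 [-0.244 -0.97   0.002]
 [-0.004 -0.002 -1.   ]]
slide mm [ 3.7  0.4 24.5]
[[299.5 178.8]
 [280.6 186.2]
 [272.5 204.6]
 [280.3 223.6]
 [299.6 231.7]
 [318.8 224. ]
 [326.6 205.2]
 [318.5 186.6]
 [299.6 178.8]]
```

View pics/s5.png

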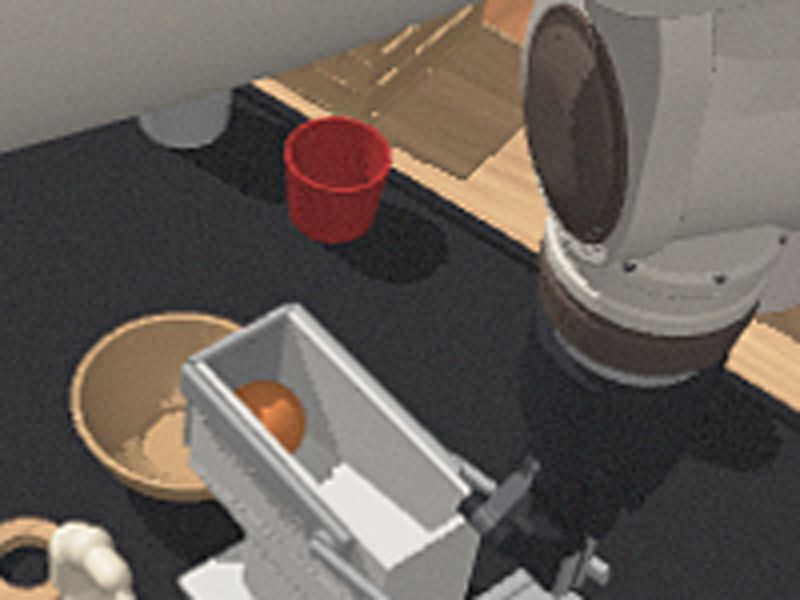

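View pics/t5.png

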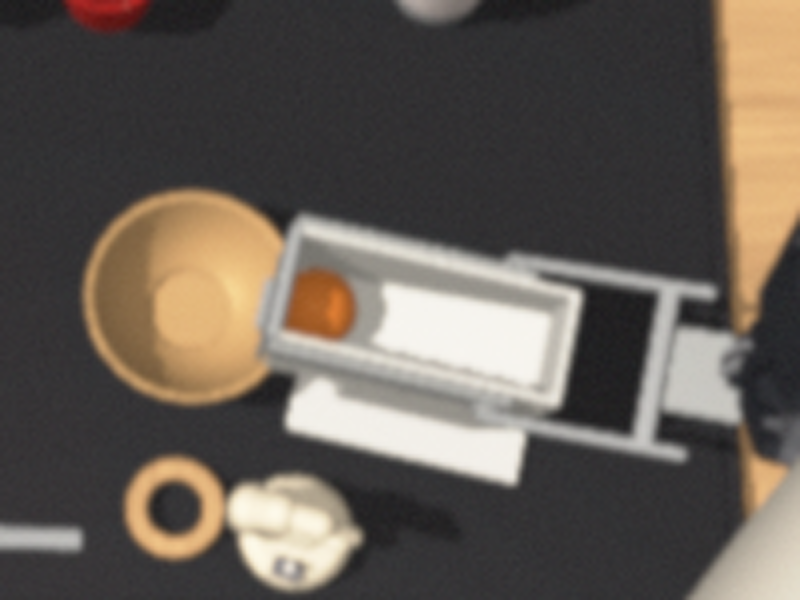

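```bash
python3 -m handwheel '[{"slide":[2,0,6],"yaw":0,"grip":1},{"slide":[2,0,8],"yaw":0,"grip":1},{"slide":[0,0,8],"yaw":0,"grip":1},{"slide":[0,0,6],"yaw":0,"grip":1},{"slide":[0,0,4],"yaw":0,"grip":1},{"slide":[0,0,3],"yaw":0,"grip":1},{"slide":[0,0,3],"yaw":0,"grip":1},{"slide":[0,0,2],"yaw":0,"grip":1},{"slide":[0,0,0],"yaw":0,"grip":1}]'
python3 - <<'E'
from h import *
st(); go(.4343,-.3057,.128)
S=robot.snapshot("side")
crop(S,330,170,130,110,6,"s6.png")
E
```

```text
time: 11.43
eef_pos: [0.4354, -0.3063, 0.1822]
eef_rot: [[0.97, -0.244, -0.0], [-0.244, -0.97, -0.0], [0.0, 0.0, -1.0]]
contact_force: [-0.2, -0.5, 0.0]
width: 0.002
11.43 q [-35.1   1.8   1.3  89.5  -0.   69. ] p [ 0.4354 -0.3063  0.1822] F [-0.18 -0.49  0.05]
[[ 0.97  -0.244 -0.   ]
 [-0.244 -0.97  -0.   ]
 [ 0.     0.    -1.   ]]
slide mm [-1.2 -0.3 54.2]
```

View pics/s6.png

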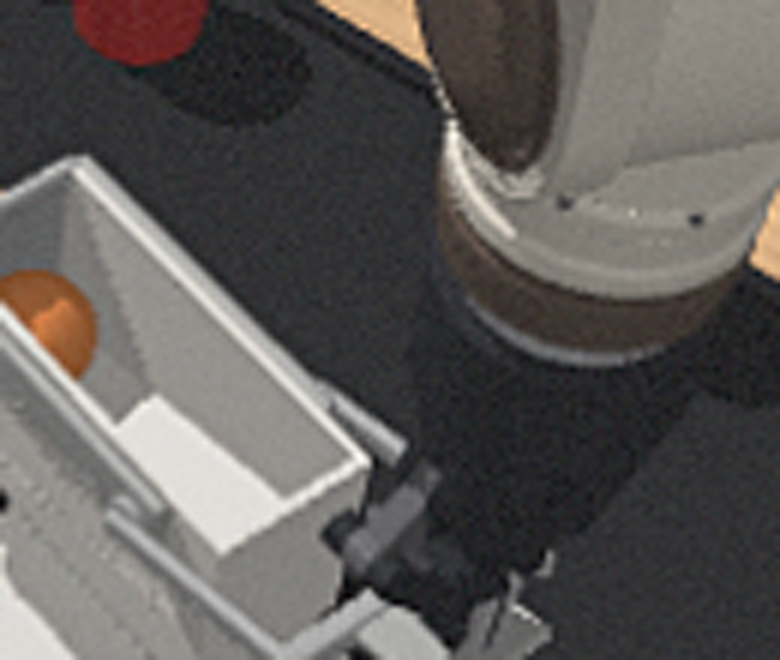

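```bash
python3 -m handwheel '[{"slide":[0,0,1],"yaw":0,"grip":1},{"slide":[0,0,1],"yaw":0,"grip":1},{"slide":[0,0,1],"yaw":0,"grip":1},{"slide":[0,0,2],"yaw":0,"grip":1},{"slide":[0,0,2],"yaw":0,"grip":1},{"slide":[0,0,2],"yaw":0,"grip":1},{"slide":[0,0,2],"yaw":0,"grip":1},{"slide":[0,0,2],"yaw":0,"grip":1},{"slide":[0,0,2],"yaw":0,"grip":1},{"slide":[0,0,2],"yaw":0,"grip":1},{"slide":[0,0,2],"yaw":0,"grip":1},{"slide":[0,0,2],"yaw":0,"grip":1}]'
python3 -m handwheel '[{"slide":[0,0,2.5],"yaw":0,"grip":1},{"slide":[0,0,2.5],"yaw":0,"grip":1},{"slide":[0,0,2.5],"yaw":0,"grip":1},{"slide":[0,0,2.5],"yaw":0,"grip":1},{"slide":[0,0,2.5],"yaw":0,"grip":1},{"slide":[0,0,2.5],"yaw":0,"grip":1},{"slide":[0,0,2.5],"yaw":0,"grip":1},{"slide":[0,0,2.5],"yaw":0,"grip":1},{"slide":[0,0,2.5],"yaw":0,"grip":1},{"slide":[0,0,1],"yaw":0,"grip":1}]'
python3 - <<'E'
from h import *
st(); go(.4343,-.3057,.128)
S=robot.snapshot("side")
crop(S,270,150,180,130,4,"s7.png")
E
```

```text
time: 12.48
eef_pos: [0.4355, -0.3063, 0.1611]
eef_rot: [[0.97, -0.244, 0.0], [-0.244, -0.97, -0.0], [0.0, 0.0, -1.0]]
contact_force: [-0.2, -2.1, 3.2]
width: 0.002
time: 13.32
eef_pos: [0.4356, -0.3059, 0.1374]
eef_rot: [[0.97, -0.244, 0.0], [-0.244, -0.97, 0.001], [-0.0, -0.001, -1.0]]
contact_force: [-0.0, -2.1, 4.4]
width: 0.003
13.32 q [-35.1   1.7  -3.7  84.6   0.   69. ] p [ 0.4356 -0.3059  0.1374] F [-0.05 -2.13  4.44]
[[ 0.97  -0.244  0.   ]
 [-0.244 -0.97   0.001]
 [-0.    -0.001 -1.   ]]
slide mm [-1.3  0.1  9.4]
```

View pics/s7.png

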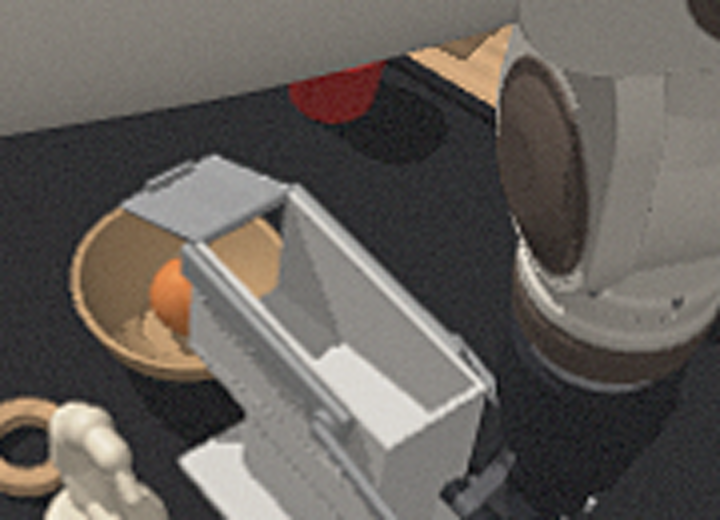

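```bash
python3 -m handwheel '[{"slide":[0,0,2],"yaw":0,"grip":1},{"slide":[0,0,2],"yaw":0,"grip":1},{"slide":[0,0,1.5],"yaw":0,"grip":1},{"slide":[0,0,1],"yaw":0,"grip":1},{"slide":[0,0,0.5],"yaw":0,"grip":1},{"slide":[0,0,0],"yaw":0,"grip":1}]'
python3 -m handwheel '[{"slide":[0,0,1],"yaw":0,"grip":1},{"slide":[0,0,0.5],"yaw":0,"grip":1},{"slide":[0,0,0],"yaw":0,"grip":1}]'
```

```text
time: 13.87
eef_pos: [0.4357, -0.3053, 0.1308]
eef_rot: [[0.97, -0.243, 0.001], [-0.243, -0.97, 0.002], [0.0, -0.002, -1.0]]
contact_force: [0.8, 2.0, 6.5]
width: 0.002
time: 14.12
eef_pos: [0.4358, -0.3051, 0.1294]
eef_rot: [[0.97, -0.243, 0.001], [-0.243, -0.97, 0.002], [0.0, -0.002, -1.0]]
contact_force: [0.9, 3.3, 5.8]
width: 0.001
```

```bash
python3 -m handwheel '[{"slide":[0,0,1],"yaw":0,"grip":1},{"slide":[0,0,0.5],"yaw":0,"grip":1},{"slide":[0,0,0],"yaw":0,"grip":1}]'
python3 -m handwheel '[{"slide":[0,0,0.7],"yaw":0,"grip":1},{"slide":[0,0,0],"yaw":0,"grip":1},{"slide":[0,0,0],"yaw":0,"grip":1}]'
python3 - <<'E'
from h import *
S=robot.snapshot("side")
crop(S,270,150,180,130,4,"s8.png")
E
```

```text
time: 14.37
eef_pos: [0.4359, -0.3052, 0.1289]
eef_rot: [[0.97, -0.243, 0.002], [-0.243, -0.97, 0.002], [0.001, -0.002, -1.0]]
contact_force: [-2.3, 3.2, 13.0]
width: 0.0
time: 14.62
eef_pos: [0.4359, -0.3052, 0.1288]
eef_rot: [[0.97, -0.243, 0.002], [-0.243, -0.97, 0.001], [0.002, -0.002, -1.0]]
contact_force: [-2.0, 4.9, 17.1]
width: 0.001
```

View pics/s8.png

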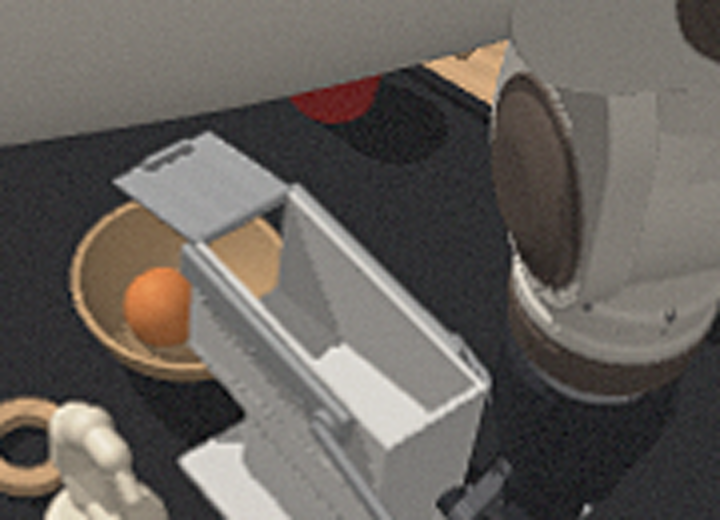

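```bash
python3 -m handwheel '[{"slide":[0,0,-1],"yaw":0,"grip":1},{"slide":[0,0,-1.3],"yaw":0,"grip":1},{"slide":[0,0,-1.3],"yaw":0,"grip":1},{"slide":[0,0,-1.3],"yaw":0,"grip":1},{"slide":[0,0,-1.3],"yaw":0,"grip":1},{"slide":[0,0,-1.3],"yaw":0,"grip":1},{"slide":[0,0,-1.3],"yaw":0,"grip":1},{"slide":[0,0,-1.3],"yaw":0,"grip":1},{"slide":[0,0,-1.3],"yaw":0,"grip":1},{"slide":[0,0,-1.3],"yaw":0,"grip":1},{"slide":[0,0,-1.3],"yaw":0,"grip":1},{"slide":[0,0,-1.3],"yaw":0,"grip":1}]'
python3 -m handwheel '[{"slide":[0,0,-1.3],"yaw":0,"grip":1},{"slide":[0,0,-1.3],"yaw":0,"grip":1},{"slide":[0,0,-1.3],"yaw":0,"grip":1},{"slide":[0,0,-1.3],"yaw":0,"grip":1},{"slide":[0,0,-1.3],"yaw":0,"grip":1},{"slide":[0,0,-1.3],"yaw":0,"grip":1},{"slide":[0,0,-1.3],"yaw":0,"grip":1},{"slide":[0,0,-1.3],"yaw":0,"grip":1},{"slide":[0,0,-1.3],"yaw":0,"grip":1},{"slide":[0,0,-1.3],"yaw":0,"grip":1},{"slide":[0,0,-1.3],"yaw":0,"grip":1},{"slide":[0,0,-1.3],"yaw":0,"grip":1}]'
python3 -m handwheel '[{"slide":[0,0,-1.3],"yaw":0,"grip":1},{"slide":[0,0,-1.3],"yaw":0,"grip":1},{"slide":[0,0,-1.3],"yaw":0,"grip":1},{"slide":[0,0,-1.3],"yaw":0,"grip":1},{"slide":[0,0,-1.3],"yaw":0,"grip":1},{"slide":[0,0,-1.3],"yaw":0,"grip":1},{"slide":[0,0,-1],"yaw":0,"grip":1},{"slide":[0,0,-1],"yaw":0,"grip":1},{"slide":[0,0,-1],"yaw":0,"grip":1},{"slide":[0,0,-1],"yaw":0,"grip":1},{"slide":[0,0,-1],"yaw":0,"grip":1},{"slide":[0,0,-1],"yaw":0,"grip":1}]'
python3 - <<'E'
from h import *
S=robot.snapshot("side")
crop(S,270,150,180,130,4,"s9.png")
E
```

```text
time: 15.67
eef_pos: [0.4355, -0.3064, 0.1426]
eef_rot: [[0.97, -0.244, 0.0], [-0.244, -0.97, -0.0], [0.0, 0.0, -1.0]]
contact_force: [-1.5, -4.8, 5.1]
width: -0.001
time: 16.67
eef_pos: [0.4355, -0.3058, 0.158]
eef_rot: [[0.97, -0.244, 0.0], [-0.244, -0.97, 0.001], [-0.0, -0.001, -1.0]]
contact_force: [0.2, -0.5, 3.6]
width: 0.001
time: 17.67
eef_pos: [0.4355, -0.3062, 0.1719]
eef_rot: [[0.97, -0.244, -0.0], [-0.244, -0.97, -0.0], [-0.0, 0.0, -1.0]]
contact_force: [0.3, 1.6, 2.7]
width: -0.002
```

View pics/s9.png

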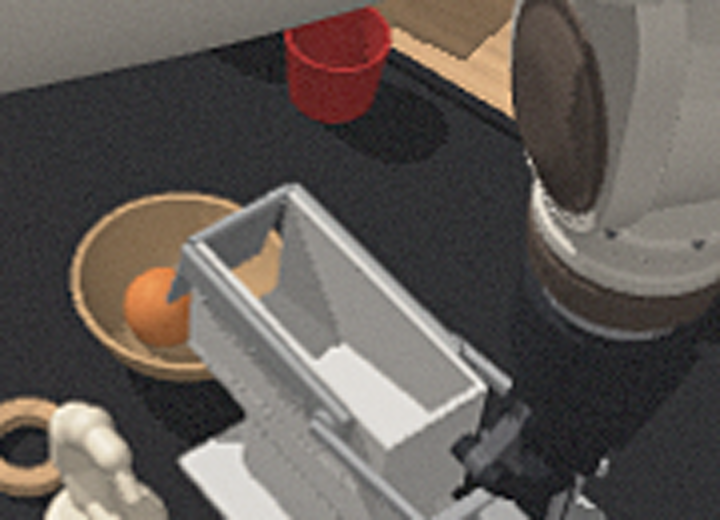

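```bash
python3 -m handwheel '[{"slide":[0,0,-0.7],"yaw":0,"grip":1},{"slide":[0,0,-0.7],"yaw":0,"grip":1},{"slide":[0,0,-0.7],"yaw":0,"grip":1},{"slide":[0,0,-0.7],"yaw":0,"grip":1},{"slide":[0,0,-0.7],"yaw":0,"grip":1},{"slide":[0,0,-0.7],"yaw":0,"grip":1},{"slide":[0,0,-0.6],"yaw":0,"grip":1},{"slide":[0,0,-0.6],"yaw":0,"grip":1},{"slide":[0,0,-0.6],"yaw":0,"grip":1},{"slide":[0,0,-0.6],"yaw":0,"grip":1},{"slide":[0,0,-0.6],"yaw":0,"grip":1},{"slide":[0,0,-0.6],"yaw":0,"grip":1}]'
python3 -m handwheel '[{"slide":[0,0,-0.5],"yaw":0,"grip":1},{"slide":[0,0,-0.5],"yaw":0,"grip":1},{"slide":[0,0,-0.5],"yaw":0,"grip":1},{"slide":[0,0,-0.5],"yaw":0,"grip":1},{"slide":[0,0,-0.5],"yaw":0,"grip":1},{"slide":[0,0,-0.5],"yaw":0,"grip":1}]'
python3 -m handwheel '[{"slide":[0,0,-0.5],"yaw":0,"grip":1},{"slide":[0,0,-0.5],"yaw":0,"grip":1},{"slide":[0,0,-0.5],"yaw":0,"grip":1},{"slide":[0,0,-0.5],"yaw":0,"grip":1},{"slide":[0,0,-0.5],"yaw":0,"grip":1},{"slide":[0,0,-0.5],"yaw":0,"grip":1}]'
```

```text
time: 18.72
eef_pos: [0.4355, -0.3062, 0.1796]
eef_rot: [[0.97, -0.244, -0.0], [-0.244, -0.97, -0.0], [-0.0, 0.0, -1.0]]
contact_force: [1.1, 1.8, 0.7]
width: -0.0
time: 19.22
eef_pos: [0.4355, -0.3062, 0.1826]
eef_rot: [[0.97, -0.244, -0.0], [-0.244, -0.97, -0.0], [0.0, 0.0, -1.0]]
contact_force: [-0.4, 2.9, 0.4]
width: 0.002
time: 19.72
eef_pos: [0.4354, -0.3063, 0.1855]
eef_rot: [[0.97, -0.244, -0.0], [-0.244, -0.97, -0.0], [-0.0, 0.0, -1.0]]
contact_force: [-0.8, 0.1, -0.8]
width: -0.001
```

```bash
python3 -m handwheel '[{"slide":[0,0,-0.6],"yaw":0,"grip":1},{"slide":[0,0,-0.6],"yaw":0,"grip":1},{"slide":[0,0,-1],"yaw":0,"grip":1},{"slide":[0,0,-2],"yaw":0,"grip":1},{"slide":[0,0,-5],"yaw":0,"grip":1},{"slide":[0,0,-15],"yaw":0,"grip":1},{"slide":[0,0,-30],"yaw":0,"grip":1},{"slide":[0,0,-30],"yaw":0,"grip":1},{"slide":[0,0,-20],"yaw":0,"grip":1},{"slide":[0,0,0],"yaw":0,"grip":1},{"slide":[0,0,0],"yaw":0,"grip":1},{"slide":[0,0,0],"yaw":0,"grip":1}]'
python3 - <<'E'
from h import *
S=robot.snapshot("side");T=robot.snapshot("top")
crop(S,200,90,240,180,3.3,"s10.png");crop(T,150,90,290,200,2.7,"t10.png")
E
```

```text
time: 20.72
eef_pos: [0.4355, -0.3062, 0.2893]
eef_rot: [[0.97, -0.244, -0.0], [-0.244, -0.97, 0.0], [-0.0, -0.0, -1.0]]
contact_force: [-0.0, 0.3, 0.1]
width: 0.002
```

View pics/s10.png

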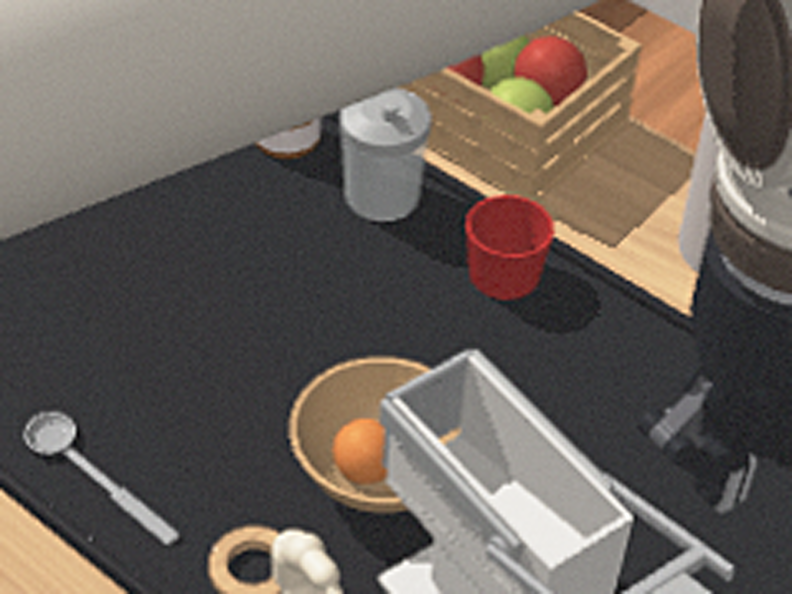

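View pics/t10.png

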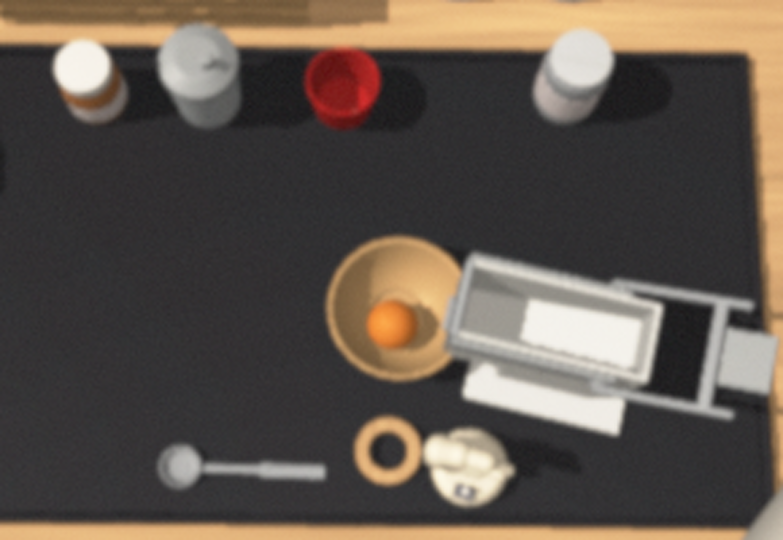

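Run:
```python
from h import *
S=robot.snapshot("side");T=robot.snapshot("top")
crop(S,280,180,80,60,8,"s11.png");crop(T,265,170,80,60,8,"t11.png")
crop(S,370,230,70,60,8,"s12.png")
```

```text
(no output)
```

View pics/s11.png

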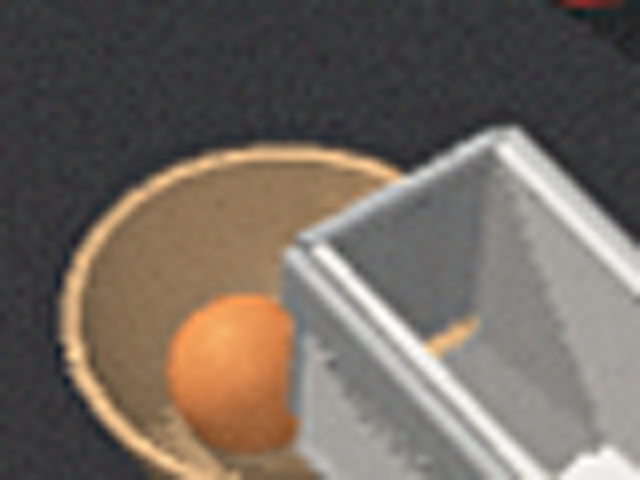

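View pics/t11.png

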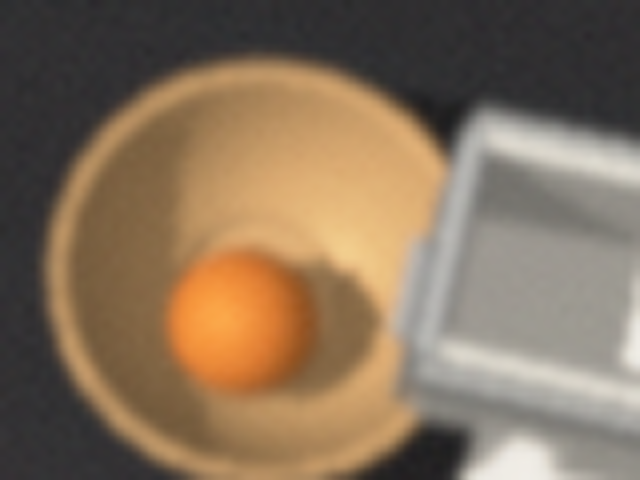

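View pics/s12.png

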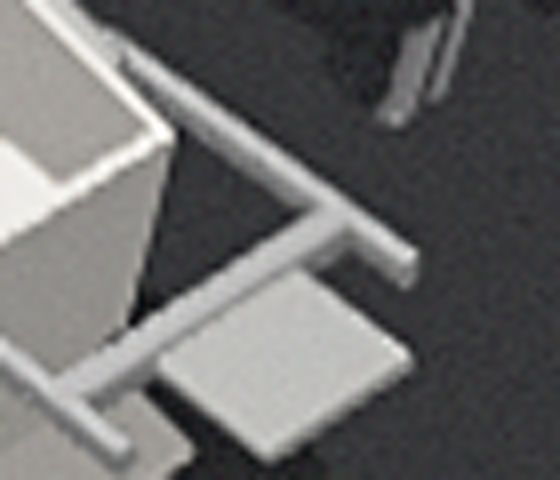

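Run:
```python
from h import *
T=robot.snapshot("top")["color"];T0=cv2.imread("pics/top0.png")
for n,(x,y,w,h) in dict(spoon=(205,250,70,25),teether=(278,242,30,30),moon=(306,245,38,36),tin=(345,98,35,40),cup=(260,105,34,35),sippy=(207,96,36,45),jar=(167,102,33,36),lever=(375,195,65,50)).items():
    g=lambda i:np.float32(cv2.cvtColor(i[y:y+h,x:x+w],cv2.COLOR_BGR2GRAY))
    print(n,np.round(cv2.phaseCorrelate(g(T0),g(T))[0],2))
print(robot.close_job())
```

```text
spoon [0.06 0.64]
teether [-0.04 -0.07]
moon [0.   0.11]
tin [0.06 0.01]
cup [0.01 0.03]
sippy [0.06 0.47]
jar [ 0.01 -0.04]
lever [-0.05  0.  ]
the job is handed in; nothing more can be done
None
```

The job is done and handed in after about 21 s of the 64 s allowed.

- **Bowl:** I pushed the smaller bowl across the tray with the two open fingers. It stayed flat whenever I looked. It stopped about 2–3 mm from the drop spot, inside the 30 mm allowed.
- **Lever and mandarin:** I pressed the lever down to its stop with the shut fingers, at about 17 N. The mandarin rolled into the bowl just before the stop.
- **Closing the lid:** I eased the lever up over about 5 s, slowing to 6–8 mm/s near the end. I lifted off once the force on the fingers had dropped to zero.

**Last checks:**
- The mandarin lies in the bowl and the lever is back at rest.
- A thin strip of bowl shows below the lid. It matches the 5 mm gap expected with the lid shut.
- Comparing the first and last top pictures, the bystanders shifted by 0.1 pixel or less. The spoon and sippy cup read 0.6 and 0.5 pixel, about 1 mm. The arm never came near the spoon. I put both readings down to changed shadows, but did not check further.
- The robot was touching nothing when I handed in.

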